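Start-up on the lathe's remote control box

ROBOT

A 7-joint arm with a two-finger parallel gripper is mounted at the origin on the work surface. World frame = base frame: x ahead of the robot, y to its left, z up, the work surface at z = 0. Lengths are in m, angles in rad, forces in N, time in s.
With the tool pointing down it reaches from about 0.425 to 0.875 m from the base axis. Payload 9.9 kg.
Tool frame: the origin (TCP) lies midway between the tips of the shut fingers; the grasp point (between the pads) lies 19 mm behind it; z points along the fingers, y is the line along which they close (so a half turn about z gives the same grasp; the last joint's range is limited). The gripper opens to 85 mm and grips with 20 to 120 N. Pads are 22 mm wide; open, the fingers measure 114 mm over their backs; the gripper's body (76 mm by 85 mm) begins 54 mm behind the grasp point. The pads swing forward as they close: fully open they stand 13 mm farther back than shut.
Start: joints at [-1.383, 0.576, 0.025, 1.437, -0.015, 1.129, -0.057], TCP at [0.181, 0.65, 0.231] pointing down, gripper open.
Joint ranges: [-2.76, 2.76], [-0.34, 2.15], [-1.52, 1.57], [0.19, 2.46], [-1.09, 4.23], [0.17, 1.99], [-2.82, 2.82]. Speed limits (rad/s): [2.22, 2.22, 3.01, 3.01, 3.14, 3.14, 3.14].

INTERFACE

Orientations are given as a unit quaternion [x, y, z, w].
In Python, from bench import r gives the robot as it stands.
- The arm moves only by the tool play_rows, never from a script. Its argument "commands" is a list of rows, each a list of 6 numbers: the shift along the tool's x, y, z in cm, then the turn, a rotation vector about the tool's x, y, z in degrees. A call has 1 to 12 rows; each row is the pose to reach, as a shift and turn from the pose commanded when the call began, along the tool's axes at that moment; what a row does not reach only later rows make up. A row lasts 1/8 s, in which the tool goes at most 62.5 mm and 10.7 degrees, less where a joint would pass 70% of its speed; a pose out of reach is approached as far as the arm can. A call with a gripper value outside its range is refused whole. "claw" is the finger opening in cm, from 0 to 8.54, set as the call begins (left out, the last holds). The fingers move at their own pace and stop on an object; the grip force is fixed at half the most. Time passes only in rows, so rows that repeat a pose let the fingers close. It gives the time, the measured TCP pose, the force, the opening and the grip force at its end, in the units of the state.
- r.get_obs(): the state, without advancing time (a new reading comes with each control period).
- r.get_image(name): name is "scene" or "top" or "wrist"; returns a dict with "color" (400x640x3 uint8, red, green, blue), "z_map" (400x640 float32, m along the optical axis (not along the pixel's ray), 0 where there is no reading), "K" (3x3 intrinsics, pixels), "T" (4x4, takes a point from camera to world coordinates). Camera axes: x right, y down, z forward; pixel columns grow to the right and rows downward; lengths in m; the calibration is good to about 2 mm. A picture is of the moment at which its call begins.
- r.job_done(): hands the job in; it is judged then, once.
The state is a dict: "time_s": time; "joint_positions": joint angles; "joint_vel": joint speeds; "joint_torque": joint torques, N m; "position": TCP position; "eef_rot": TCP orientation; "force": force on the tool from outside, world axes, zero at the start; "moment": the same for the moment, N m; "opening": finger opening in m; "grip_force": force on a finger pad.
Only numpy, scipy, OpenCV 4.12 (cv2) and the standard library are available. Lean on these libraries where they do the work, as an engineer would, in place of code of your own. Each camera call takes 0.05 s, during which the arm holds its last target. There are 200 camera calls.

TASK

Start up the wood lathe from its control box on the bench: with the fingertips, gently push the large square button (dust extractor) all the way in, where it stays, and only after that press the small round button (spindle start) all the way down and let it spring back up. Do not touch the mushroom-headed stop button or the narrow bar-shaped jog button, and leave the turned finial, the jar, the bowl and the gouge where they are. Nothing is to be picked up; finish with the hand clear of everything.

Things in the scene. Friction and masses are not known exactly. Their poses are not given: they have to be found in the camera images.
- box: Grey control box, fixed to the bench, 115 mm (its x) by 320 mm (its y) by 70 mm high, white flat top. Origin at the centre of its underside; z up. The four buttons stand in a row along its y axis at -105, -35, +35 and +105 mm from its centre, in an order that changes from start to start. All have black heads on equal 54 mm square aluminium plates, 4 mm thick, on the box's top; the plates are turned with the box.
- fan_top (a point): Dust extractor button, the SQUARE one: centre of the top face of its black head, which is 36 by 36 mm. Out, the face is 22 mm above the box's top (92 mm above the bench). The point goes down with the head. x, y axes as the box's.
- fan (a joint): How far the square button is pushed in (m): 0 out, 0.010 fully in, against a hard stop; it counts as in from 0.0065. It stays where it is left; the push needed grows from 4 N at the start to 6.5 N just before the stop.
- fan_base: The square button's whole unit (plate and head). Origin at the centre of the plate's underside, on the box's top, 70 mm above the bench.
- start_top (a point): Spindle start button, the SMALL ROUND one: centre of the top face of its black head, 22 mm in diameter. Up, the face is 22 mm above the box's top (92 mm above the bench). The point goes down with the head. x, y axes as the box's.
- start (a joint): How far the small round button is pressed (m): 0 up, 0.010 fully down, against a hard stop; it counts as pressed from 0.0065. A spring returns it: 2 N begins to move it, 6 N holds it fully down.
- start_base: The small round button's whole unit (plate and head). Origin at the centre of the plate's underside, 70 mm above the bench.
- jog_top (a point): Jog button, the NARROW BAR, not to be touched: centre of the top face of its black head, 46 mm (its x) by 13 mm (its y), 22 mm above the box's top.
- jog (a joint): How far the bar-shaped jog button is pressed (m): 0 up, 0.010 fully down; sprung. Must stay at 0.
- jog_base: The jog button's whole unit (plate and head). Origin at the centre of the plate's underside, 70 mm above the bench.
- stop_top (a point): Stop button, the big MUSHROOM, not to be touched: top of its black round head, 42 mm in diameter, 34 mm above the box's top.
- stop (a joint): How far the mushroom stop is pushed in (m): 0 out, 0.010 fully in; stays where it is left. Must stay at 0.
- stop_base: The stop button's whole unit (plate and head). Origin at the centre of the plate's underside, 70 mm above the bench.
- finial: Loose bystander: turned wooden finial standing on the bench on the robot's side of the box, 44 mm in diameter at the foot, 105 mm high. Origin at the centre of its underside.
- jar: Loose bystander: amber wax jar with a steel cap, on the robot's side of the box, 60 mm in diameter, 65 mm high. Origin at the centre of its underside.
- bowl: Loose bystander: small turned wooden bowl beside the box's +y end, 100 mm in diameter, 50 mm high. Origin at the centre of its underside.
- gouge: Loose bystander: turning gouge lying beyond the box, about 320 mm long, 26 mm thick, handle towards its -x. Origin under the ferrule, about mid-length.

How it is judged:
By the outcome, as a careful person would: the job done as asked, in the order asked, and still so for the second after the job is handed in, with the robot touching nothing.
It also fails if it takes over 38 s, if anything falls off the work surface, if the arm or the gripper's body presses on something with over 40 N, if the wrist force passes 120 N, or if a joint passes its speed limit or range.

## Working session

There is one attempt and no reset: what is moved stays moved. The work goes in short steps, Python scripts to look and compute and a tool call to move; the robot and the scene stay as the last step left them, time stands still between calls to the robot, and variables do not carry over. Pictures are saved under pics/ and viewed, at most 10 in all, crops included, and the job is handed in when it is done.

Besides the shell and the picture viewer there is one more tool, called after ">>>" by a JSON object that holds its "method" and its "body". play_rows: Moves the arm, as the interface text tells. Its arguments: {"type":"object","properties":{"commands":{"type":"array"},"claw":{"type":"number"}},"required":["commands"]}

```bash
mkdir -p pics && python3 - <<'E'
from bench import r
import cv2,numpy as np
for n in ("top","scene"):
    d=r.get_image(n); cv2.imwrite(f"pics/{n}0.png",d["color"][:,:,::-1]); np.savez(f"pics/{n}0.npz",**d)
o=r.get_obs();print({k:np.round(o[k],4).tolist() for k in o})
E
```

```text
{'time_s': 0.1, 'joint_positions': [-1.3828, 0.5765, 0.0249, 1.4378, -0.015, 1.129, -0.0565], 'joint_vel': [0.0006, -0.0014, 0.0004, -0.0002, -0.0002, -0.001, -0.0018], 'joint_torque': [0.0072, -76.7299, 2.2579, -28.6607, 0.0158, 0.0084, -0.0], 'position': [0.1811, 0.6498, 0.2305], 'eef_rot': [0.1355, 0.9908, -0.0008, -0.0001], 'force': [-0.4556, -0.689, 0.8848], 'moment': [0.0516, -0.0524, 0.024], 'grip_force': 0.0, 'opening': 0.0858}
```

View pics/top0.png

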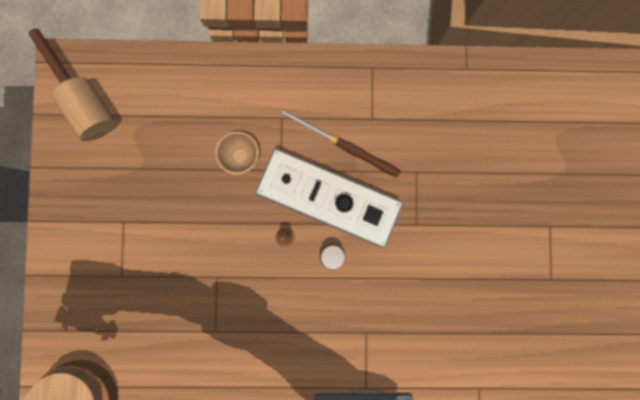

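View pics/scene0.png

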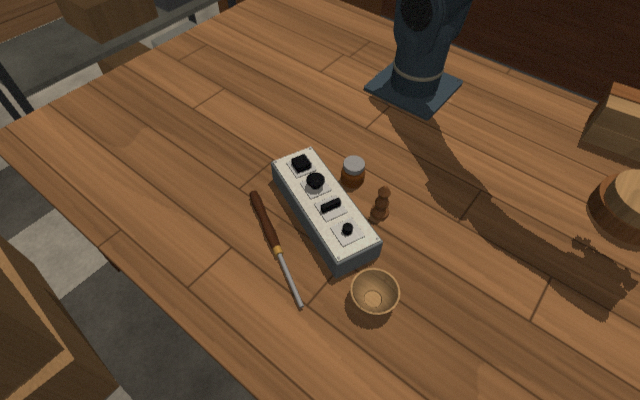

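The top view shows the row from left to right: small round (286,178), bar (316,190), mushroom (344,202), square (373,214). The jar is at (332,257), the finial at (285,236), the bowl at (238,152) and the gouge behind the box.

```bash
cat > h.py <<'E'
import numpy as np,cv2
def cloud(d):
    z=d["z_map"].astype(float);K=d["K"];v,u=np.mgrid[:z.shape[0],:z.shape[1]]
    p=np.stack([(u-K[0,2])/K[0,0]*z,(v-K[1,2])/K[1,1]*z,z],-1)
    return p@d["T"][:3,:3].T+d["T"][:3,3]
def head(P,c,m,seed,rad=0.035):
    """dark pixels near seed (world xy) above the box"""
    k=m&(np.hypot(*(P[...,:2]-seed).transpose(2,0,1))<rad)&(c.max(-1)<70)&(P[...,2]>.078)
    return np.median(P[k],0),P[k][:,:2].min(0)/2+P[k][:,:2].max(0)/2,k.sum()
E
python3 - <<'E'
from h import *
for n,px in (("top",[(286,178),(316,190),(344,202),(373,214),(332,257),(285,236),(238,152)]),("scene",[(347,229),(331,206),(315,181),(301,163)])):
    d=dict(np.load(f"pics/{n}0.npz"));P=cloud(d);c=d["color"]
    print(n,"cam",d["T"][:3,3].round(3))
    for u,v in px: print(u,v,P[v,u].round(4))
    k=((abs(P[...,2]-.07)<.006)&(c.min(-1)>120)).astype(np.uint8)
    nl,l,s,ce=cv2.connectedComponentsWithStats(k);i=1+s[1:,4].argmax()
    q=P[l==i]
    (cx,cy),wh,a=cv2.minAreaRect((q[:,:2]*1000).astype(np.float32));print("box",cx,cy,wh,a,np.median(q[:,2]))
    for u,v in px[:4]: print(*head(P,c,P[...,2]<.12,P[v,u,:2]))
E
```

```text
top cam [0.504 0.119 1.156]
286 178 [0.6088 0.1806 0.0945]
316 190 [0.5832 0.1141 0.0914]
344 202 [0.5568 0.0526 0.1019]
373 214 [ 0.5315 -0.0125  0.0912]
332 257 [0.4344 0.0763 0.0641]
285 236 [0.4812 0.1808 0.0964]
238 152 [0.679  0.3018 0.0039]
box 568.165283203125 84.31573486328125 (316.3038330078125, 110.8409423828125) 67.62457275390625 0.06997522508644882
[0.60888286 0.18089653 0.09114891] [0.60888617 0.18187016] 35
[0.5811945  0.11641451 0.09168507] [0.58194564 0.11637075] 53
[0.5566221  0.05280276 0.10224351] [0.55579345 0.05343245] 205
[ 0.52922524 -0.01061125  0.09126909] [ 0.52922912 -0.01048075] 184
scene cam [1.005 0.415 0.779]
347 229 [0.6148 0.1864 0.0895]
331 206 [0.5883 0.1241 0.0882]
315 181 [0.5652 0.0607 0.1027]
301 163 [ 0.5371 -0.004   0.0928]
box 569.26025390625 86.89014434814453 (311.40814208984375, 108.1200180053711) 67.77462768554688 0.0700476499205
[0.61451167 0.18589887 0.09082984] [0.61098916 0.185024  ] 97
[0.58752668 0.12139739 0.08999211] [0.58516787 0.11995361] 159
[0.56239748 0.05836326 0.10141119] [0.55842156 0.05497397] 217
[ 0.53538556 -0.00610658  0.09084901] [ 0.53300934 -0.00823747] 229
```

>>> {"method": "play_rows", "body": {"commands": [[-2,-2,0.1,0,0,0],[-5,-5.3,0.3,0,0,0],[-9,-9.5,0.5,0,0,0],[-13,-13.8,0.8,0,0,0],[-17,-18,1,0,0,0],[-21,-22.3,1.2,0,0,0],[-25,-26.5,1.4,0,0,0],[-29,-30.8,1.7,0,0,0],[-33,-35,2,0,0,0],[-37,-39.3,2.2,0,0,0],[-40,-42.5,2.4,0,0,0],[-41,-43.5,2.5,0,0,0]], "claw": 0}}

```text
time_s: 1.6
position: [0.4601, 0.1182, 0.2061]
eef_rot: [0.138, 0.99, -0.0, -0.0]
force: [0.1, -0.0, -0.2]
opening: -0.0003
grip_force: 0.0
```

>>> {"method": "play_rows", "body": {"commands": [[-3,-3,0.1,0,0,0],[-6,-6.5,0.2,0,0,0],[-9,-9.5,0.3,0,0,0],[-10.2,-10.9,0.5,0,0,0],[-10.2,-10.9,0.5,0,0,0],[-10.2,-10.9,0.5,0,0,0],[-10.2,-10.9,0.5,0,0,0]]}}

```text
time_s: 2.48
position: [0.528, -0.0096, 0.2014]
eef_rot: [0.134, 0.991, 0.0, -0.0]
force: [0.7, 0.6, 0.4]
opening: -0.0002
grip_force: 0.0
```

```bash
python3 - <<'E'
from h import *
from bench import r
d=r.get_image("wrist"); cv2.imwrite("pics/w1.png",d["color"][:,:,::-1]);P=cloud(d);c=d["color"]
o=r.get_obs();print(o["time_s"],o["position"],o["eef_rot"],o["opening"],o["force"])
k=((abs(P[...,2]-.07)<.006)&(c.min(-1)>120)).astype(np.uint8)
nl,l,s,ce=cv2.connectedComponentsWithStats(k);i=1+s[1:,4].argmax();q=P[l==i]
print("box",cv2.minAreaRect((q[:,:2]*1000).astype(np.float32)),np.median(q[:,2]))
for s in ((.5285,-.0116),(.6085,.1826),(.5555,.054)): print(*head(P,c,P[...,2]<.12,np.array(s)))
E
```

```text
2.525 [ 0.52803518 -0.00992344  0.20139407] [ 1.34514832e-01  9.90911551e-01  2.17323500e-04 -1.00626267e-04] 2.5023628263215965e-05 [ 1.06220937  0.16810289 -0.22289219]
box ((569.0198364257812, 86.55750274658203), (317.28106689453125, 112.8111801147461), 67.66658782958984) 0.0707251483537304
[ 0.52724933 -0.00951747  0.09250664] [ 0.52877465 -0.00996995] 1440
  return _methods._mean(a, axis=axis, dtype=dtype,
  ret = um.true_divide(
Traceback (most recent call last):
  File "h.py", line 9, in head
    return np.median(P[k],0),P[k][:,:2].min(0)/2+P[k][:,:2].max(0)/2,k.sum()
                             ~~~~~~~~~~~~~~^^^
ValueError: zero-size array to reduction operation minimum which has no identity
```

View pics/w1.png

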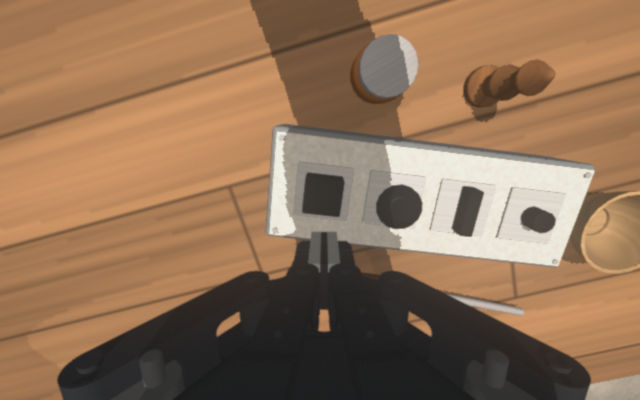

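The wrist view shows the square head at (324,195) directly ahead of the shut fingertips, agreeing with the measured TCP to within 1 mm. Next I descend to just above it, then push slowly.

>>> {"method": "play_rows", "body": {"commands": [[0,0,2,0,0,0],[0,0,5,0,0,0],[0,0,8,0,0,0],[0,0,9.5,0,0,0],[0,0,10.2,0,0,0],[0,0,10.3,0,0,0],[0,0,10.3,0,0,0],[0,0,10.3,0,0,0]]}}

```text
time_s: 3.52
position: [0.5288, -0.0113, 0.099]
eef_rot: [0.136, 0.991, 0.0, 0.001]
force: [0.6, -0.0, 0.4]
opening: -0.0
grip_force: 0.0
```

>>> {"method": "play_rows", "body": {"commands": [[0,0,0.15,0,0,0],[0,0,0.3,0,0,0],[0,0,0.45,0,0,0],[0,0,0.6,0,0,0],[0,0,0.7,0,0,0],[0,0,0.8,0,0,0],[0,0,0.9,0,0,0],[0,0,1.0,0,0,0],[0,0,1.1,0,0,0],[0,0,1.1,0,0,0]]}}

```text
time_s: 4.78
position: [0.5283, -0.0113, 0.0872]
eef_rot: [0.135, 0.991, -0.0, -0.0]
force: [-1.5, 0.1, 3.2]
opening: 0.0001
grip_force: 1.4
```

>>> {"method": "play_rows", "body": {"commands": [[0,0,0.1,0,0,0],[0,0,0.2,0,0,0],[0,0,0.3,0,0,0],[0,0,0.4,0,0,0],[0,0,0.45,0,0,0],[0,0,0.45,0,0,0]]}}

```text
time_s: 5.52
position: [0.5284, -0.0113, 0.0828]
eef_rot: [0.135, 0.991, -0.0, -0.0]
force: [-1.6, -0.7, 5.4]
opening: -0.0001
grip_force: 2.4
```

>>> {"method": "play_rows", "body": {"commands": [[0,0,0.05,0,0,0],[0,0,0.1,0,0,0],[0,0,0.15,0,0,0],[0,0,0.15,0,0,0]]}}

```text
time_s: 6.02
position: [0.5284, -0.0113, 0.082]
eef_rot: [0.136, 0.991, 0.0, 0.0]
force: [-4.1, -0.5, 14.6]
opening: 0.0002
grip_force: 7.5
```

Hard stop felt (14.6 N, z = 0.082). I now rise clear, travel to the small round button and check from there.

>>> {"method": "play_rows", "body": {"commands": [[0,0,-0.5,0,0,0],[0,0,-2,0,0,0],[0,0,-5,0,0,0],[0,0,-8,0,0,0],[0,0,-10,0,0,0],[-0.4,3,-10.5,0,0,0],[-0.9,7.5,-10.5,0,0,0],[-1.5,12,-10.5,0,0,0],[-2,16.5,-10.5,0,0,0],[-2.4,20,-10.5,0,0,0],[-2.5,20.9,-10.5,0,0,0],[-2.5,20.9,-10.5,0,0,0]]}}

```text
time_s: 7.52
position: [0.6084, 0.1833, 0.1865]
eef_rot: [0.135, 0.991, -0.0, -0.0]
force: [0.5, -1.1, 0.5]
opening: -0.0003
grip_force: 0.0
```

>>> {"method": "play_rows", "body": {"commands": [[0,0,0,0,0,0],[0,0,0,0,0,0]]}}

```text
time_s: 7.78
position: [0.6085, 0.1819, 0.1866]
eef_rot: [0.136, 0.991, -0.0, 0.0]
force: [-0.0, 0.1, 0.3]
opening: 0.0
grip_force: 0.0
```

```bash
python3 - <<'E'
from h import *
from bench import r
d=r.get_image("wrist"); cv2.imwrite("pics/w2.png",d["color"][:,:,::-1]);P=cloud(d);c=d["color"]
o=r.get_obs();print(o["time_s"],o["position"],o["eef_rot"][:2],o["force"])
m=(P[...,2]<.12)&(c.max(-1)<70)
for s,z in (((.5285,-.0116),.078),((.6085,.183),.087)):
    k=m&(np.hypot(P[...,0]-s[0],P[...,1]-s[1])<.03)&(P[...,2]>z)
    if k.sum(): q=P[k];print(np.median(q,0),(q.min(0)+q.max(0))/2,np.ptp(q,0),k.sum())
E
```

```text
7.825 [0.6085299  0.1822081  0.18659672] [0.13615351 0.99068774] [ 0.25751141 -0.11542857 -0.74773386]
[ 0.529328   -0.0072014   0.08263701] [ 0.53009552 -0.00844763  0.08150533] [0.04321594 0.04397813 0.00700029] 1642
[0.60838366 0.18340299 0.09251202] [0.60871573 0.18367692 0.09091452] [0.02017824 0.01886618 0.00764802] 390
```

View pics/w2.png

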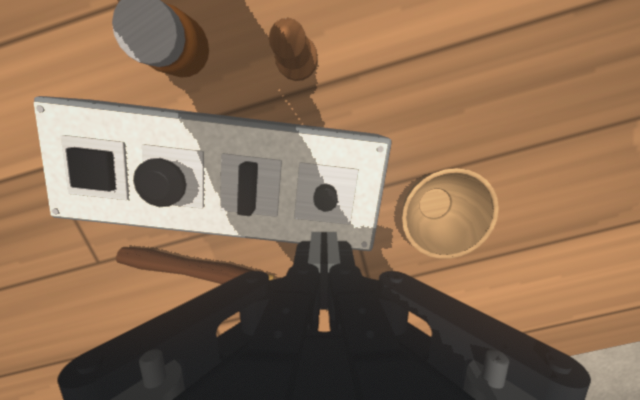

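The square head (93,170) is measured at z = 0.0826, so it is fully in. The small round head (325,197) lies within 1.5 mm of the TCP, so I press it.

>>> {"method": "play_rows", "body": {"commands": [[0,0.1,2,0,0,0],[0,0.1,5,0,0,0],[0,0.1,7.5,0,0,0],[0,0.1,8.5,0,0,0],[0,0.1,8.8,0,0,0],[0,0.1,8.8,0,0,0]]}}

```text
time_s: 8.57
position: [0.6093, 0.1843, 0.099]
eef_rot: [0.136, 0.991, 0.0, 0.0]
force: [-0.1, 1.0, 0.3]
opening: 0.0002
grip_force: 0.0
```

>>> {"method": "play_rows", "body": {"commands": [[0,0,0.15,0,0,0],[0,0,0.3,0,0,0],[0,0,0.45,0,0,0],[0,0,0.6,0,0,0],[0,0,0.75,0,0,0],[0,0,0.9,0,0,0],[0,0,1.05,0,0,0],[0,0,1.2,0,0,0],[0,0,1.35,0,0,0],[0,0,1.5,0,0,0],[0,0,1.6,0,0,0],[0,0,1.6,0,0,0]]}}

```text
time_s: 10.07
position: [0.6088, 0.1844, 0.0823]
eef_rot: [0.135, 0.991, 0.0, 0.0]
force: [-1.4, -0.5, 5.1]
opening: 0.0003
grip_force: 2.8
```

>>> {"method": "play_rows", "body": {"commands": [[0,0,0.06,0,0,0],[0,0,0.12,0,0,0],[0,0,0.15,0,0,0],[0,0,0.15,0,0,0]]}}

```text
time_s: 10.58
position: [0.6089, 0.1844, 0.082]
eef_rot: [0.136, 0.991, 0.0, 0.0]
force: [-4.3, -1.0, 15.7]
opening: 0.0002
grip_force: 8.2
```

Hard stop felt (15.7 N). I retreat upwards and check.

>>> {"method": "play_rows", "body": {"commands": [[0,0,-0.5,0,0,0],[0,0,-1.5,0,0,0],[0,0,-4,0,0,0],[0,0,-7,0,0,0],[0,0,-10,0,0,0],[0,0,-13,0,0,0],[0,0,-15,0,0,0],[0,0,-16,0,0,0],[0,0,-16,0,0,0],[0,0,-16,0,0,0],[0,0,-16,0,0,0]]}}

```text
time_s: 11.95
position: [0.6085, 0.1842, 0.2398]
eef_rot: [0.135, 0.991, -0.0, -0.001]
force: [0.2, 0.2, 0.3]
opening: 0.0001
grip_force: 0.0
```

```bash
python3 - <<'E'
from h import *
from bench import r
d=r.get_image("wrist"); cv2.imwrite("pics/w3.png",d["color"][:,:,::-1]);P=cloud(d);c=d["color"]
o=r.get_obs();print(o["time_s"],o["position"],o["force"],abs(o["joint_vel"]).max())
for s in ((.529,-.0107),(.5823,.119),(.5557,.0542),(.609,.1837)):
    k=(np.hypot(P[...,0]-s[0],P[...,1]-s[1])<.005);print(s,np.median(P[k][:,2]),k.sum())
E
```

```text
12.0 [0.60853696 0.18425138 0.23999453] [-0.26428125 -0.12019601  0.09016888] 0.0035624847912388894
(0.529, -0.0107) 0.08287041018516988 69
(0.5823, 0.119) 0.09278722038040377 72
(0.5557, 0.0542) 0.10469413788675952 81
(0.609, 0.1837) 0.27863023011315824 442
```

View pics/w3.png

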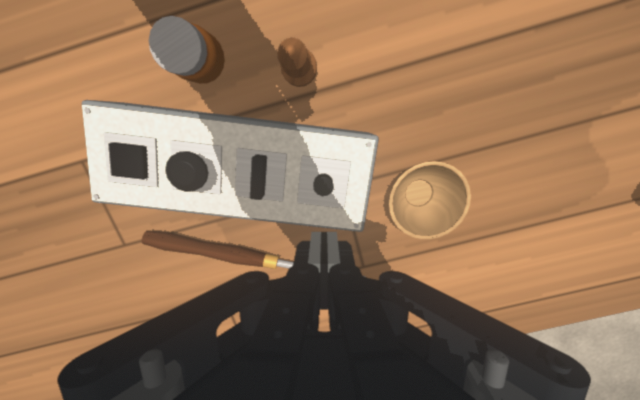

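The square (128,160) is down at z = 0.083, and the bar and mushroom stand at full height. The bystanders have not moved. I check the round head at (323,184) and hand in if it is up.

```bash
python3 - <<'E'
from h import *
from bench import r
z=np.median(cloud(r.get_image("wrist"))[181:188,320:327,2]);print(z)
if z>.089: print(r.job_done())
E
```

```text
0.09269070252624212
the job is handed in; nothing more can be done
None
```

The job is handed in at about 12 s: the square dust extractor button was pushed in to its stop and stayed in, then the small round start button was pressed to its stop and sprang back up, the stop and jog buttons still stand at full height, the finial, jar, bowl and gouge look undisturbed, and the hand is clear about 15 cm above the box.

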